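# Free the ratchet and bring the pressing arm down on the pads

## Robot

A 6-joint arm with a two-finger parallel gripper is mounted at the origin on a cart in front of the work surface, level with it; the furniture and walls round the work are solid. World frame = base frame: x ahead of the robot, y to its left, z up, the work surface at z = 0. Lengths are in m, angles in rad, forces in N, time in s.
With the tool pointing down it reaches from about 0.4 to 0.925 m from the base axis. Payload 12.5 kg.
Tool frame: the origin (TCP) lies at the very end of the fingers, on their centre line; the grasp point (between the pads) lies 19 mm behind it; z points along the fingers, y is the line along which they close (so a half turn about z gives the same grasp; the last joint's range is limited). The gripper opens to 95 mm and grips with 3 to 60 N. Pads are 20 mm wide; open, the fingers measure 119 mm over their backs; the gripper's body (75 mm by 180 mm) begins 59 mm behind the grasp point.
Start: joints at [-1.223, 0.491, 1.559, -0, 1.092, -0.106], TCP at [0.274, -0.562, 0.215] pointing down, gripper open.
Joint ranges: [-3.1, 3.1], [-0.84, 2.19], [0.05, 2.79], [-1.13, 4.28], [0.06, 2.93], [-2.69, 2.69]. Speed limits (rad/s): [2.22, 2.22, 2.79, 3.14, 3.14, 3.14].

## Interface

Orientations are given as a rotation vector (axis times angle).
In Python, from plant import get_state, camera, camera_model, job gives the robot as it stands.
- The arm moves only by the tool play_rows, never from a script. Its arguments are lists of equal length, an entry for each row: "travel": the shift along the tool's x, y, z in mm, a list of three; "angular": the turn, a rotation vector about the tool's x, y, z in rad, a list of three. A call has exactly 5 rows; each row shifts and turns the commanded pose from where the row before left it, along the tool's axes as they then stand; what a row does not reach is not made up. A row lasts 1/8 s, in which the tool goes at most 62.5 mm and 10.7 degrees, less where a joint would pass 70% of its speed; a pose out of reach is approached as far as the arm can. A call is refused whole if a number of a shift passes 62.5 or a number of a turn 0.188, either way. A call with a gripper value outside its range is refused whole. "hand" is the opening, from 0 (shut) to 1 (fully open), set as the call begins (left out, the last holds). The fingers move at their own pace and stop on an object; the grip force is fixed at half the most. Time passes only in rows, so rows that do not move let the fingers close, or fill a call up. It gives the time, the measured TCP pose, the force, the opening and the grip force at its end, in the units of the state.
- get_state(): the state, without advancing time (a new reading comes with each control period).
- camera(name): name is "scene" or "side" or "wrist"; returns the picture (384x512x3 uint8, red, green, blue); there is no depth.
- camera_model(name): a dict with "intrinsics" (3x3 intrinsics, pixels), "k1" (the pictures are not rectified: a ray, as slopes to the right and down, at radius r is drawn at 1 + k1 r^2 times it, then the intrinsics apply), "cam_to_world" (4x4, takes a point from camera to world coordinates). Camera axes: x right, y up, looking along -z (the intrinsics and any distortion apply to the point x, -y, -z); pixel columns grow to the right and rows downward; lengths in m; the calibration is good to about 2 mm. A picture is of the moment at which its call begins: read the wrist's pose just before it. camera_model takes no time and is no camera call; for the wrist camera it gives the pose at the moment of the call.
- job.job_done(): hands the job in; it is judged then, once.
The state is a dict: "t": time; "joint_positions": joint angles; "dq": joint speeds; "joint_torque": joint torques, N m; "tool_pos": TCP position; "ee_rot": TCP orientation; "wrist_force": force on the tool from outside, world axes, zero at the start; "moment": the same for the moment, N m; "opening": opening from 0.0 (shut) to 1.0 (fully open); "finger_force": force on a finger pad.
Only numpy, scipy, OpenCV 4.12 (cv2) and the standard library are available. Lean on these libraries where they do the work, as an engineer would, in place of code of your own. Each camera call takes 0.05 s, during which the arm holds its last target. There are 200 camera calls.

## Task

The arm of the small pad press is held up by its ratchet. Without gripping or lifting anything, press the yellow pawl tab right down to its stop so that the pawl is clear of the teeth, and only then push the red pad of the arm down past the teeth until the foot rests on the round lapping pads. Do not force the arm while the pawl still holds it, leave the lapping pads lying where they are, and do not disturb the other things on the bench.

Things in the scene. Friction and masses are not known exactly. Their poses are not given: they have to be found in the camera images.
- press: The bench press, fixed to the worktop: grey base plate 410 x 130 x 12 mm with aluminium cheeks. Origin on the worktop straight below the arm's pivot. The press's x axis runs along its length: the arm reaches from the pivot to -x, the pawl lies on the +x side; z is up. The base plate runs from x = -250 to x = +160 mm. The arm's pivot axis lies along y at x = 0, z = 78 mm. The pawl's pivot axis lies along y at x = 70, z = 115 mm.
- push_pad (a point): Centre of the top face of the red push pad at the free end of the arm (50 mm along the arm, 95 mm across, 14 mm thick, black ribs on top). It lies 205 mm from the pivot and moves on an arc about it: arm level (joint 0.75) means press x = -205, z = 88 mm; with the arm at joint value q it stands (0.75 - q) rad above that. The point turns with the arm.
- press_arm (a joint): Angle of the arm, rad: 0 = fully raised (43 degrees above level), 0.75 = level, the foot resting on the pads. It starts raised, somewhere between 0.17 and 0.34. The hinge is stiff: the arm stays where it is left and needs about 3 to 7 N at the pad to push down. With the pawl in, the teeth (0.30 rad apart) stop it near 0.36.
- pawl_tab (a point): Centre of the top face of the yellow press tab of the pawl (44 x 44 mm), a see-saw on top of the press behind the arm's toothed hub. It starts at press x = 132, z = 123 mm and, 62 mm behind the pawl's pivot, goes down 20 mm to z = 103 mm at the stop.
- pawl (a joint): Angle of the pawl, rad: 0 = nose in the teeth, 0.32 = tab fully down, nose clear. Its pivot is stiff: 2 to 6 N at the tab move it (the most while a tooth leans on the nose), and it stays where it is left.
- press_foot (a point): Centre of the underside of the round rubber foot (40 mm across) under the arm, 130 mm from the pivot.
- pads: Loose stack of two round rubber lapping pads, 115 mm across and 10 mm thick, lying on the base plate between four brass pins, under the foot, centre near press x = -130 mm. Origin at the centre of its underside (12 mm above the worktop). Not to be moved.
- weight: Bystander: small brass-coloured knob weight, 36 mm across, 46 mm tall, beside the press. Origin at its underside.
- loupe: Bystander: black standing loupe, 40 mm across, 40 mm tall, beside the press. Origin at its underside.
- tweezers: Bystander: black tweezers, 127 mm long, 10 mm high, lying on the robot's side of the press. Origin at its underside.
- hex_block: Bystander: aluminium block with hex keys, 36 x 60 x 82 mm, at the back. Origin at its underside.
- cassette: Bystander: end-face cleaner, 71 x 112 x 33 mm, at the back. Origin at its underside.
- bottle: Bystander: wash bottle, 70 mm across, 258 mm tall, at the back left. Origin at its underside.
- machine_top (a point): Fixed surroundings, not part of the job: the point above the middle of the tall lapping machine on the left of the bench, which fills world x 0.38 to 0.79, y 0.25 to 0.63, z up to 0.39 m. Plate racks stand along the back (x above 0.77, up to z = 0.24 m).
- dropper: Bystander: small brown dropper bottle, 30 mm across, 92 mm tall, at the back. Origin at its underside.

How it is judged:
On the way, in this order (a step that is already met when the one before it is completed fails the run):
1. the pawl is pressed free (past 0.26) while the arm is still up (value of joint pawl above 0.26 rad and value of joint press_arm below 0.6 rad), for 0.2 s.
2. the arm is pushed down until its foot rests on the pads (value of joint press_arm above 0.725 rad), for 0.2 s.
At the end, for the whole second after the job is handed in: The arm is down and at rest with its foot on the pads (arm joint above 0.725 rad, foot within about 3 mm of the pads), the pawl is still free (joint above 0.26 rad), and the pads lie flat within 10 mm of where they were (value of joint press_arm above 0.725 rad and value of joint pawl above 0.26 rad and velocity of joint press_arm between -0.05 and 0.05 rad/s and distance of pads from where it was at the start of the episode below 0.01 m and z of pads in the frame of press below 0.016 m); the robot touches nothing.
It fails at once if the arm is forced with more than 15 N while the pawl is still in the teeth (value of joint pawl below 0.12 rad and contact force between any of the arm, the fingers and press_arm above 15 N).
It fails at once if the arm is lifted (value of joint press_arm below 0.1 rad).
It fails at once if the pads are moved or lifted (distance of pads from where it was at the start of the episode above 0.015 m).
It fails at once if a bystander is moved by more than 20 mm or lifted (distance of any of weight, loupe, tweezers, hex_block, cassette, bottle, dropper from where it was at the start of the episode above 0.02 m).
It also fails if it takes over 48 s, if anything falls off the work surface, if the arm or the gripper's body presses on something with over 40 N, if the wrist force passes 120 N, or if a joint passes its speed limit or range.

## Working session

There is one attempt and no reset: what is moved stays moved. The work goes in short steps, Python scripts to look and compute and a tool call to move; the robot and the scene stay as the last step left them, time stands still between calls to the robot, and variables do not carry over. Pictures are saved under pics/ and viewed, at most 10 in all, crops included, and the job is handed in when it is done.

Besides the shell and the picture viewer there is one more tool, called after "Emit:" as name(argument=value, ...) on one line, values as JSON. play_rows: Moves the arm, as the interface text tells. Its arguments: {"type":"object","properties":{"travel":{"type":"array"},"angular":{"type":"array"},"hand":{"type":"number"}},"required":["travel","angular"]}

```bash
mkdir -p pics; python3 - <<'E'
from plant import get_state,camera,camera_model
import cv2
s=get_state();print(s)
for n in("scene","side"):
    cv2.imwrite(f"pics/{n}0.png",cv2.resize(camera(n)[:,:,::-1],(800,600),interpolation=cv2.INTER_CUBIC));print(camera_model(n))
E
```

```text
{'t': 0.0, 'joint_positions': array([-1.22257123e+00,  4.91543877e-01,  1.55949410e+00,  2.41800337e-05,
        1.09164511e+00, -1.05624226e-01]), 'dq': array([-1.17321038e-03, -1.07954868e-03,  2.82203120e-05, -1.23078731e-03,
       -5.84362604e-04,  1.02351351e-03]), 'joint_torque': array([-1.26916104e-03, -6.12645292e+01, -2.58182502e+01,  6.92304969e-02,
        4.83824650e-02, -5.47537695e-05]), 'tool_pos': array([ 0.2739437 , -0.56148561,  0.2140561 ]), 'ee_rot': array([-3.05999806e+00, -7.06540919e-01,  1.73752101e-04]), 'wrist_force': array([-0.82025556,  0.03167358, -1.12839535]), 'moment': array([ 0.01649409,  0.00139492, -0.01147219]), 'finger_force': 0.0, 'opening': 1.0012334365357667}
{'intrinsics': array([[390.71036811,   0.        , 261.9759952 ],
       [  0.        , 390.71036811, 203.44489133],
       [  0.        ,   0.        ,   1.        ]]), 'k1': -0.1257091646274252, 'cam_to_world': array([[ 0.85625305,  0.36869659, -0.36179212,  0.17550199],
       [-0.51613697,  0.63888666, -0.57046163, -0.57196322],
       [ 0.0208169 ,  0.6751938 ,  0.73734659,  1.10915719],
       [ 0.        ,  0.        ,  0.        ,  1.        ]])}
{'intrinsics': array([[385.28564932,   0.        , 255.75657562],
       [  0.        , 385.28564932, 192.37594803],
       [  0.        ,   0.        ,   1.        ]]), 'k1': -0.02656945003505294, 'cam_to_world': array([[ 0.96098363,  0.16878628, -0.21913841,  0.35687852],
       [-0.27618021,  0.62939909, -0.72634791, -0.69422718],
       [ 0.01532795,  0.75853015,  0.65145765,  0.94736518],
       [ 0.        ,  0.        ,  0.        ,  1.        ]])}
```

View pics/scene0.png

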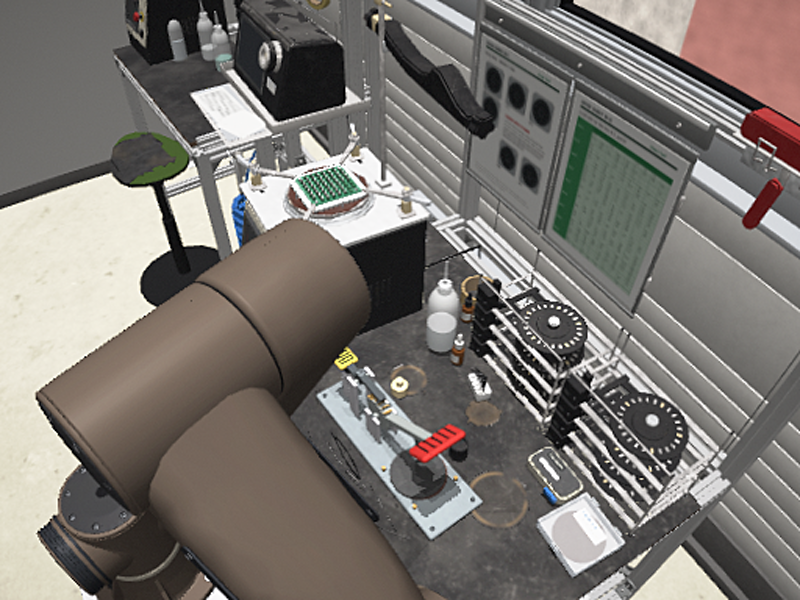

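View pics/side0.png

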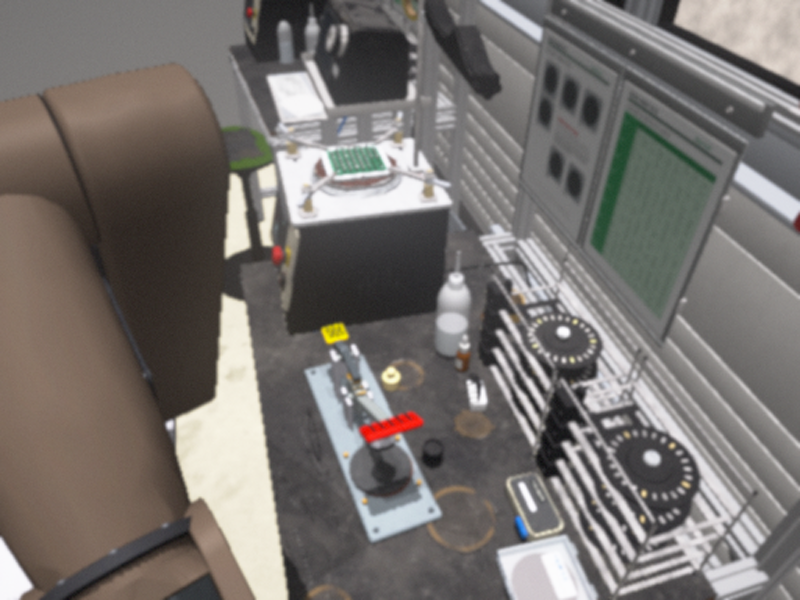

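The scene picture shows the yellow tab at about (346,358) and the red pad at about (438,443). The side picture shows them at about (335,332) and (392,426). The base plate corners can be seen in both. Next I triangulate these points.

```bash
cat >h.py <<'E'
import numpy as np,cv2
from plant import get_state,camera,camera_model
def ray(m,uv):
    K=m['intrinsics'];T=m['cam_to_world']
    d=(np.array(uv,float)-K[:2,2])/K[0,0];x=d.copy()
    for _ in range(20): x=d/(1+m['k1']*(x@x))
    r=T[:3,:3]@np.array([x[0],-x[1],-1]);return T[:3,3],r/np.linalg.norm(r)
def plane(m,uv,z): o,r=ray(m,uv);return o+r*(z-o[2])/r[2]
def tri(rs):
    A=0;b=0
    for o,r in rs: P=np.eye(3)-np.outer(r,r);A=A+P;b=b+P@o
    p=np.linalg.solve(A,b);return p,[np.linalg.norm((np.eye(3)-np.outer(r,r))@(p-o)) for o,r in rs]
def blobs(img,col):
    h=cv2.cvtColor(img,cv2.COLOR_RGB2HSV)
    m=cv2.inRange(h,(22,150,120),(34,255,255)) if col=='y' else cv2.inRange(h,(0,180,120),(6,255,255))|cv2.inRange(h,(175,180,120),(180,255,255))
    m=cv2.morphologyEx(m,cv2.MORPH_CLOSE,np.ones((5,5)))
    n,_,st,c=cv2.connectedComponentsWithStats(m)
    return [(st[i,:5].tolist(),c[i].round(1)) for i in range(1,n) if st[i,4]>50]
E
python3 - <<'E'
from h import *
f=.64
M={n:camera_model(n) for n in('scene','side')}
for n in M:
    im=camera(n)
    print(n,'y',blobs(im,'y'),'r',blobs(im,'r'))
C={'scene':[(318,395),(430,537),(481,497)],'side':[(306,369),(372,538),(440,514)]}
for n in M: 
    P=[plane(M[n],np.array(c)*f,.012) for c in C[n]];print(n,np.round(P,4),np.linalg.norm(P[0]-P[1]),np.linalg.norm(P[1]-P[2]))
E
```

```text
scene y [] r [([262, 272, 36, 24, 386], array([279.4, 283.5]))]
side y [([205, 207, 18, 13, 172], array([213.8, 212.8]))] r [([231, 264, 40, 19, 360], array([250.3, 272.7]))]
scene [[ 0.4228  0.1809  0.012 ]
 [ 0.4619 -0.2155  0.012 ]
 [ 0.5907 -0.1976  0.012 ]] 0.3983518131514747 0.1299808023660385
side [[ 0.4205  0.1876  0.012 ]
 [ 0.4629 -0.2133  0.012 ]
 [ 0.5843 -0.2024  0.012 ]] 0.4030823849234145 0.12186832236749358
```

```bash
python3 - <<'E'
from h import *
M={n:camera_model(n) for n in('scene','side')}
print('tab scene',plane(M['scene'],np.array((346,358))*.64,.123),'side',plane(M['side'],(213.8,212.8),.123))
print(tri([ray(M['scene'],(346*.64,358*.64)),ray(M['side'],(213.8,212.8))]))
print('pad tri',tri([ray(M['scene'],(279.4,283.5)),ray(M['side'],(250.3,272.7))]))
from scipy.spatial.transform import Rotation as R
s=get_state();print(R.from_rotvec(s['ee_rot']).as_matrix().round(3));print(camera_model('wrist'))
import numpy as np
E
```

```text
tab scene [0.48810806 0.16020201 0.123     ] side [0.48231103 0.16545518 0.123     ]
(array([0.47956985, 0.1416357 , 0.14683904]), [np.float64(0.0010784391883950104), np.float64(0.0010784391883949824)])
pad tri (array([ 0.51516905, -0.13668222,  0.19287249]), [np.float64(0.0003820769196727443), np.float64(0.0003820769196728584)])
[[ 0.899  0.438 -0.   ]
 [ 0.438 -0.899  0.001]
 [ 0.    -0.001 -1.   ]]
{'intrinsics': array([[311.68823419,   0.        , 255.0239836 ],
       [  0.        , 311.68823419, 192.46402668],
       [  0.        ,   0.        ,   1.        ]]), 'k1': -0.06434880104261406, 'cam_to_world': array([[ 4.38060002e-01,  8.58293341e-01,  2.67275093e-01,
         3.49123466e-01],
       [-8.98945646e-01,  4.18382088e-01,  1.29819697e-01,
        -5.24671238e-01],
       [-3.99730218e-04, -2.97134598e-01,  9.54835520e-01,
         3.83909435e-01],
       [ 0.00000000e+00,  0.00000000e+00,  0.00000000e+00,
         1.00000000e+00]])}
```

Emit:
play_rows(travel=[[0, 0, -20], [0, 0, -20], [0, 0, -20], [0, 0, -20], [0, 0, -20]], angular=[[0, 0, -0.18], [0, 0, -0.18], [0, 0, -0.18], [0, 0, -0.18], [0, 0, -0.18]], hand=0)

```text
t: 0.82
tool_pos: [0.274, -0.5616, 0.3151]
ee_rot: [-2.443, -1.975, -0.0]
wrist_force: [-0.1, 0.0, 0.3]
opening: 0.534
finger_force: 0.0
```

Emit:
play_rows(travel=[[0, 0, 0], [0, 0, 0], [50, 10, 0], [50, 10, 0], [50, 10, 0]], angular=[[0, 0, -0.18], [0, 0, -0.137], [0, 0, 0], [0, 0, 0], [0, 0, 0]])

```text
t: 1.45
tool_pos: [0.2888, -0.4079, 0.3144]
ee_rot: [-2.108, -2.329, -0.0]
wrist_force: [0.4, 0.5, -0.0]
opening: 0.024
finger_force: 0.0
```

Emit:
play_rows(travel=[[40, 44, 0], [40, 44, 0], [40, 44, 0], [40, 44, 0], [40, 44, 0]], angular=[[0, 0, 0], [0, 0, 0], [0, 0, 0], [0, 0, 0], [0, 0, 0]])

```text
t: 2.08
tool_pos: [0.4889, -0.1869, 0.3147]
ee_rot: [2.107, 2.329, -0.0]
wrist_force: [0.6, 0.2, 0.3]
opening: 0.002
finger_force: 0.0
```

Emit:
play_rows(travel=[[59, 4, 0], [59, 4, 0], [59, 4, 0], [59, 4, 0], [0, 0, 0]], angular=[[0, 0, 0], [0, 0, 0], [0, 0, 0], [0, 0, 0], [0, 0, 0]])

```text
t: 2.7
tool_pos: [0.4796, 0.0511, 0.3147]
ee_rot: [-2.102, -2.335, -0.0]
wrist_force: [0.4, -0.6, -0.3]
opening: 0.006
finger_force: 0.0
```

```bash
python3 - <<'E'
from h import *
m=camera_model('wrist');im=camera('wrist');cv2.imwrite('pics/w1.png',im[:,:,::-1])
M=camera_model('side');i2=camera('side');b=blobs(im,'y');b2=blobs(i2,'y')
print(get_state()['tool_pos'],b,b2,blobs(camera('scene'),'y'))
for x in b: print(plane(m,x[1],.123))
E
```

```text
[0.48008986 0.04821292 0.31459693] [([251, 44, 41, 43, 1653], array([271.1,  64.5]))] [([205, 207, 18, 13, 173], array([213.8, 212.8]))] []
[0.48403692 0.16994974 0.123     ]
```

View pics/w1.png

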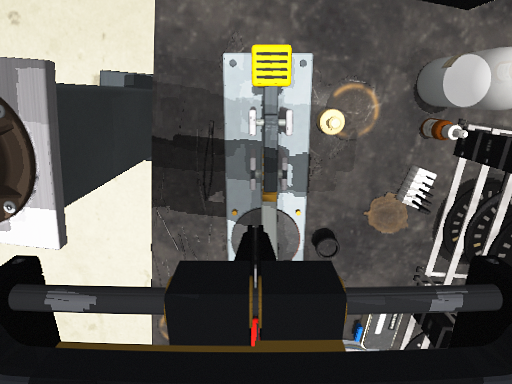

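The wrist picture shows the press axis running straight up the image. The yellow tab is at (271,64), which works out to world (0.484, 0.170), and this fits the press model. I tilt the tool so the wrist camera stays clear of the machine.

Emit:
play_rows(travel=[[0, 0, 0], [0, 0, 0], [0, 0, 0], [0, 0, 0], [0, 0, 0]], angular=[[0, 0.06, 0], [0, 0.06, 0], [0, 0.06, 0], [0, 0.06, 0], [0, 0.06, 0]])

```text
t: 3.48
tool_pos: [0.4804, 0.0462, 0.3146]
ee_rot: [-1.951, -2.151, -0.297]
wrist_force: [-0.1, -0.2, -0.3]
opening: 0.002
finger_force: 0.0
```

Emit:
play_rows(travel=[[30, 4, 9.3], [30, 4, 9.3], [30, 4, 9.3], [30, 4, 9.3], [0, 0, 0]], angular=[[0, 0, 0], [0, 0, 0], [0, 0, 0], [0, 0, 0], [0, 0, 0]])

```text
t: 4.1
tool_pos: [0.4838, 0.1744, 0.3144]
ee_rot: [-1.949, -2.154, -0.294]
wrist_force: [-0.2, -1.2, 0.3]
opening: 0.006
finger_force: 0.0
```

Emit:
play_rows(travel=[[-12, 0, 38], [-12, 0, 38], [-12, 0, 38], [-9, 0, 29], [0, 0, 0]], angular=[[0, 0, 0], [0, 0, 0], [0, 0, 0], [0, 0, 0], [0, 0, 0]])

```text
t: 4.72
tool_pos: [0.4833, 0.1721, 0.1632]
ee_rot: [-1.95, -2.15, -0.291]
wrist_force: [0.1, -0.3, -0.0]
opening: 0.003
finger_force: 0.0
```

```bash
python3 - <<'E'
from h import *
print(get_state()['tool_pos'])
a=camera('wrist')[:,:,::-1];b=camera('side')[120:312,128:384,::-1]
cv2.imwrite('pics/w2.png',np.hstack([cv2.resize(a,(400,300)),cv2.resize(b,(400,300))]))
E
```

```text
[0.48326629 0.17211382 0.16316225]
```

View pics/w2.png

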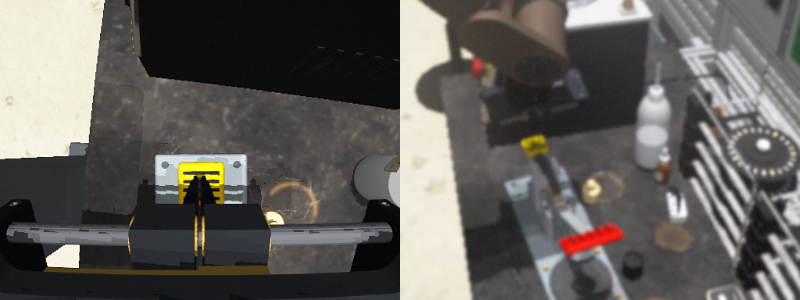

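The fingertips stand over the yellow tab, and the machine is clear of the gripper. I descend gently.

Emit:
play_rows(travel=[[-2.5, 0, 8], [-2.5, 0, 8], [-2.5, 0, 8], [-2.5, 0, 8], [-1.5, 0, 5]], angular=[[0, 0, 0], [0, 0, 0], [0, 0, 0], [0, 0, 0], [0, 0, 0]])

```text
t: 5.45
tool_pos: [0.4835, 0.1738, 0.1253]
ee_rot: [-1.948, -2.154, -0.294]
wrist_force: [-0.9, 0.7, 3.0]
opening: 0.007
finger_force: 1.5
```

Emit:
play_rows(travel=[[-1, 0, 3], [-1, 0, 3], [-1, 0, 3], [-0.3, 0, 1], [0, 0, 0]], angular=[[0, 0, 0], [0, 0, 0], [0, 0, 0], [0, 0, 0], [0, 0, 0]])

```text
t: 6.08
tool_pos: [0.4837, 0.1735, 0.1153]
ee_rot: [-1.949, -2.154, -0.294]
wrist_force: [-0.3, 1.5, 1.1]
opening: 0.003
finger_force: 0.9
```

Emit:
play_rows(travel=[[-0.6, 0, 2], [-0.6, 0, 2], [-0.3, 0, 1], [-0.3, 0, 1], [0, 0, 0]], angular=[[0, 0, 0], [0, 0, 0], [0, 0, 0], [0, 0, 0], [0, 0, 0]])

```text
t: 6.7
tool_pos: [0.4838, 0.1735, 0.109]
ee_rot: [-1.949, -2.154, -0.294]
wrist_force: [-0.8, -0.5, 1.0]
opening: 0.003
finger_force: 0.7
```

Emit:
play_rows(travel=[[-0.3, 0, 1], [-0.3, 0, 1], [0, 0, 0], [0, 0, 0], [0, 0, 0]], angular=[[0, 0, 0], [0, 0, 0], [0, 0, 0], [0, 0, 0], [0, 0, 0]])

```text
t: 7.32
tool_pos: [0.4839, 0.1735, 0.1076]
ee_rot: [-1.949, -2.155, -0.296]
wrist_force: [-1.9, -3.0, 9.8]
opening: 0.004
finger_force: 4.6
```

Emit:
play_rows(travel=[[-0.3, 0, 1], [0, 0, 0], [0, 0, 0], [0, 0, 0], [0, 0, 0]], angular=[[0, 0, 0], [0, 0, 0], [0, 0, 0], [0, 0, 0], [0, 0, 0]])

```text
t: 7.95
tool_pos: [0.484, 0.1735, 0.1071]
ee_rot: [-1.949, -2.155, -0.296]
wrist_force: [-3.1, -4.7, 18.1]
opening: 0.009
finger_force: 7.8
```

The force rose to 18 N with no more travel, so the tab is at its stop. I lift off and go to the red pad.

Emit:
play_rows(travel=[[3, 0, -10], [11.5, 0, -37], [11.5, 0, -37], [11.5, 0, -37], [11.5, 0, -37]], angular=[[0, 0, 0], [0, 0, 0], [0, 0, 0], [0, 0, 0], [0, 0, 0]])

```text
t: 8.57
tool_pos: [0.4834, 0.1737, 0.2727]
ee_rot: [-1.949, -2.154, -0.294]
wrist_force: [0.4, 0.7, -0.5]
opening: 0.003
finger_force: 0.0
```

Emit:
play_rows(travel=[[-20, 0, -10], [-20, 0, -10], [-20, 0, 0], [-20, 0, 0], [-20, 0, 0]], angular=[[0, -0.06, 0], [0, -0.06, 0], [0, -0.06, 0], [0, -0.06, 0], [0, -0.06, 0]])

```text
t: 9.2
tool_pos: [0.4938, 0.0703, 0.2728]
ee_rot: [2.107, 2.329, -0.003]
wrist_force: [0.0, 0.7, 0.2]
opening: 0.005
finger_force: 0.0
```

Emit:
play_rows(travel=[[-58, 0, 0], [-58, 0, 0], [-58, 0, 0], [-58, 0, 0], [-58, 0, 0]], angular=[[0, 0, 0], [0, 0, 0], [0, 0, 0], [0, 0, 0], [0, 0, 0]])

```text
t: 9.82
tool_pos: [0.5227, -0.2195, 0.2729]
ee_rot: [-2.108, -2.329, 0.0]
wrist_force: [1.2, 0.8, -0.3]
opening: 0.003
finger_force: 0.0
```

```bash
python3 - <<'E'
from h import *
s=get_state();m=camera_model('wrist');im=camera('wrist');print(s['t'],s['tool_pos'],s['ee_rot'])
M={n:camera_model(n) for n in('scene','side')};I={n:camera(n) for n in M}
for n in M: print(n,blobs(I[n],'y'),blobs(I[n],'r'))
b=blobs(im,'r');print(b,blobs(im,'y'));
for x in b: print(plane(m,x[1],.19))
cv2.imwrite('pics/w3.png',np.hstack([cv2.resize(im,(400,300)),cv2.resize(I['side'][120:312,128:384],(400,300))])[:,:,::-1])
E
```

```text
9.825 [ 0.52272044 -0.21952729  0.27289653] [-2.10784139e+00 -2.32946299e+00  1.13059488e-04]
scene [([213, 228, 17, 12, 56], array([220.2, 234.3]))] [([263, 283, 14, 12, 102], array([269.3, 289.2]))]
side [([207, 214, 16, 9, 99], array([214.1, 218. ]))] [([236, 270, 24, 12, 147], array([247.3, 275.2]))]
[([197, 64, 124, 59, 6834], array([259.8,  93. ]))] []
[ 0.51700198 -0.13288369  0.19      ]
```

View pics/w3.png

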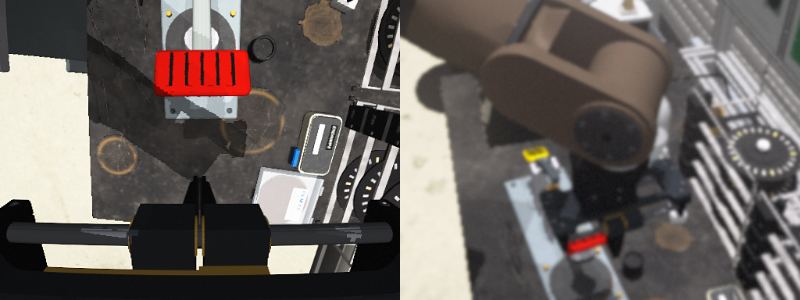

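The pad is fully visible with its centre at about (260,93) in the full wrist image, at world (0.516, -0.135, about 0.187). The yellow tab has stayed low. I go above the pad with the tool tilted towards its normal.

Emit:
play_rows(travel=[[29, 0.5, 0], [29, 0.5, 0], [28, 0.5, 0], [0, 0, 0], [0, 0, 0]], angular=[[0, 0, 0], [0, 0, 0], [0, 0, 0], [0, -0.07, 0], [0, -0.06, 0]])

```text
t: 10.6
tool_pos: [0.5155, -0.1304, 0.2731]
ee_rot: [2.038, 2.256, -0.134]
wrist_force: [-0.6, -0.4, -0.1]
opening: 0.009
finger_force: 0.0
```

Emit:
play_rows(travel=[[0, 0, 0], [0, 0, 0], [5, 0, 20], [5, 0, 20], [3.7, 0, 14.5]], angular=[[0, -0.06, 0], [0, -0.06, 0], [0, 0, 0], [0, 0, 0], [0, 0, 0]])

```text
t: 11.22
tool_pos: [0.5155, -0.1311, 0.216]
ee_rot: [1.975, 2.186, -0.248]
wrist_force: [0.9, -0.2, -0.6]
opening: 0.006
finger_force: 0.0
```

Emit:
play_rows(travel=[[1, 0, 3.9], [1, 0, 3.9], [1, 0, 3.9], [0, 0, 0], [0, 0, 0]], angular=[[0, 0, 0], [0, 0, 0], [0, 0, 0], [0, 0, 0], [0, 0, 0]])

```text
t: 11.85
tool_pos: [0.5159, -0.1322, 0.2048]
ee_rot: [1.976, 2.184, -0.248]
wrist_force: [0.3, -0.5, -0.2]
opening: 0.01
finger_force: 0.0
```

Emit:
play_rows(travel=[[0.4, 0, 4.6], [0.4, 0, 4.6], [0.4, 0, 4.6], [0.4, 0, 4.6], [0, 0, 0]], angular=[[0, 0, 0], [0, 0, 0], [0, 0, 0], [0, 0, 0], [0, 0, 0]])

```text
t: 12.48
tool_pos: [0.5159, -0.1351, 0.1858]
ee_rot: [1.977, 2.185, -0.249]
wrist_force: [-0.3, -0.0, 0.4]
opening: 0.006
finger_force: 0.3
```

Emit:
play_rows(travel=[[-1, 0, 4], [-1, 0, 4], [-1, 0, 4], [-1, 0, 4], [-1, 0, 4]], angular=[[0, 0, 0], [0, 0, 0], [0, 0, 0], [0, 0, 0], [0, 0, 0]])

```text
t: 13.1
tool_pos: [0.517, -0.1448, 0.1678]
ee_rot: [1.977, 2.185, -0.248]
wrist_force: [-0.4, 4.4, 3.4]
opening: -0.002
finger_force: 1.8
```

Contact is where the model puts it, and the arm is moving at about 5 N. I carry on along the arc.

Emit:
play_rows(travel=[[-0.6, 0, 4], [-0.6, 0, 4], [-0.6, 0, 4], [-0.6, 0, 4], [-0.6, 0, 4]], angular=[[0, 0, 0], [0, 0, 0], [0, 0, 0], [0, 0, 0], [0, 0, 0]])

```text
t: 13.72
tool_pos: [0.5179, -0.1528, 0.1492]
ee_rot: [1.976, 2.185, -0.248]
wrist_force: [-0.3, 3.7, 2.9]
opening: 0.006
finger_force: 1.8
```

Emit:
play_rows(travel=[[-0.2, 0, 4], [-0.2, 0, 4], [-0.2, 0, 4], [-0.2, 0, 4], [-0.2, 0, 4]], angular=[[0, 0, 0], [0, 0, 0], [0, 0, 0], [0, 0, 0], [0, 0, 0]])

```text
t: 14.35
tool_pos: [0.5185, -0.1587, 0.1302]
ee_rot: [1.976, 2.184, -0.248]
wrist_force: [-1.3, 2.8, 3.5]
opening: 0.007
finger_force: 2.0
```

Emit:
play_rows(travel=[[0.2, 0, 4], [0.2, 0, 4], [0.2, 0, 4], [0.2, 0, 4], [0.2, 0, 4]], angular=[[0, 0, 0], [0, 0, 0], [0, 0, 0], [0, 0, 0], [0, 0, 0]])

```text
t: 14.98
tool_pos: [0.5189, -0.1627, 0.1106]
ee_rot: [1.976, 2.184, -0.248]
wrist_force: [-1.0, 0.3, 4.2]
opening: 0.004
finger_force: 2.0
```

Emit:
play_rows(travel=[[0.6, 0, 4], [0.6, 0, 4], [0.6, 0, 4], [0.6, 0, 4], [0, 0, 0]], angular=[[0, 0, 0], [0, 0, 0], [0, 0, 0], [0, 0, 0], [0, 0, 0]])

```text
t: 15.6
tool_pos: [0.519, -0.1641, 0.0942]
ee_rot: [1.977, 2.185, -0.248]
wrist_force: [0.8, -0.4, 1.5]
opening: 0.006
finger_force: 0.4
```

Emit:
play_rows(travel=[[0.2, 0, 1], [0.2, 0, 1], [0.2, 0, 1], [0, 0, 0], [0, 0, 0]], angular=[[0, 0, 0], [0, 0, 0], [0, 0, 0], [0, 0, 0], [0, 0, 0]])

```text
t: 16.23
tool_pos: [0.5191, -0.1643, 0.0916]
ee_rot: [1.976, 2.185, -0.248]
wrist_force: [-0.2, 0.4, 2.4]
opening: 0.005
finger_force: 1.4
```

Emit:
play_rows(travel=[[0.2, 0, 1], [0.2, 0, 1], [0, 0, 0], [0, 0, 0], [0, 0, 0]], angular=[[0, 0, 0], [0, 0, 0], [0, 0, 0], [0, 0, 0], [0, 0, 0]])

```text
t: 16.85
tool_pos: [0.5191, -0.1645, 0.0901]
ee_rot: [1.976, 2.184, -0.248]
wrist_force: [-1.7, 1.5, 9.4]
opening: 0.005
finger_force: 5.0
```

Emit:
play_rows(travel=[[0.2, 0, 1], [0, 0, 0], [0, 0, 0], [0, 0, 0], [0, 0, 0]], angular=[[0, 0, 0], [0, 0, 0], [0, 0, 0], [0, 0, 0], [0, 0, 0]])

```text
t: 17.48
tool_pos: [0.5192, -0.1645, 0.0898]
ee_rot: [1.976, 2.184, -0.248]
wrist_force: [-4.5, 2.8, 19.6]
opening: 0.007
finger_force: 9.8
```

Emit:
play_rows(travel=[[-1, 0, -4], [-5, 0, -20], [-9, 0, -36], [-9, 0, -36], [0, 0, 0]], angular=[[0, 0, 0], [0, 0, 0], [0, 0, 0], [0, 0, 0], [0, 0, 0]])

```text
t: 18.1
tool_pos: [0.5199, -0.1642, 0.1897]
ee_rot: [1.975, 2.182, -0.245]
wrist_force: [-0.1, -0.6, -0.9]
opening: 0.003
finger_force: 0.0
```

Emit:
play_rows(travel=[[-40, 0, -20], [-40, 0, -10], [-40, 0, 0], [0, 0, 0], [0, 0, 0]], angular=[[0, 0.05, 0], [0, 0.05, 0], [0, 0.05, 0], [0, 0.05, 0], [0, 0.05, 0]])

```text
t: 18.73
tool_pos: [0.5296, -0.2745, 0.239]
ee_rot: [-2.107, -2.326, -0.001]
wrist_force: [-1.4, -0.4, 0.1]
opening: 0.003
finger_force: 0.0
```

```bash
python3 - <<'E'
from h import *
m=camera_model('wrist');im=camera('wrist');b=camera('side');M=camera_model('side');c=blobs(im,'r')
print(get_state()['t'],get_state()['tool_pos'],c,blobs(b,'y'),[plane(m,x[1],.088) for x in c])
cv2.imwrite('pics/w4.png',np.hstack([cv2.resize(im,(400,300)),cv2.resize(b[120:312,128:384],(400,300))])[:,:,::-1])
E
```

```text
18.825 [ 0.529705   -0.27472785  0.23895426] [([209, 44, 96, 53, 4925], array([256.5,  70.2]))] [] [array([ 0.51931028, -0.16581054,  0.088     ])]
```

View pics/w4.png

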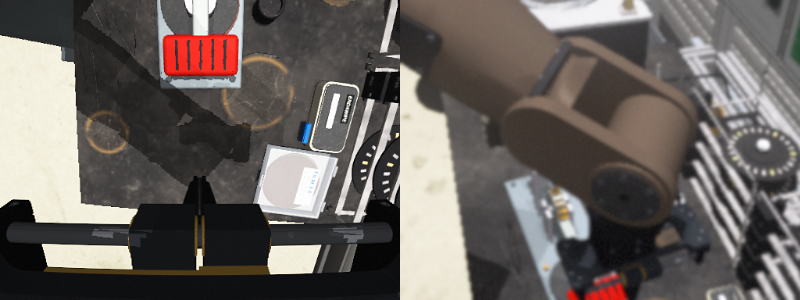

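The red pad lies level at world (0.519, -0.166), which is where the model puts the arm when it is down. The tool is clear of everything, so I hand in.

```bash
python3 -c "
from plant import job
print(job.job_done())"
```

```text
the job is handed in; nothing more can be done
None
```

The job is handed in, though no verdict came back: I pressed the pawl tab to its stop, then pushed the arm down until its foot met the lapping pads, and backed the robot clear at about 19 s of the 48 s allowed.

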